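# Press a flask into the sprung ring of a bench reader

## Task

Lift the hinged cover of the bench reader until it rests open on its stop, then take the conical flask, set it upright in the sprung ring inside the reader and press it straight down until the ring is fully down. Finish while still holding the flask pressed down: do not let go. Leave the beaker, the brown bottle and the small dish where they are.

Things in the scene. Friction and masses are not known exactly. Their poses are not given: they have to be found in the camera images.
- reader: bench reader: white box housing 180 (x) x 170 (y) x 70 mm, fixed to the bench, open on top under a flat grey cover. Origin: centre of its underside; its -x side is the front (small display), +x the hinge side, z up. Walls 6 mm. Inside, a grey deck 44 mm above the bench has a round well (86 mm) with the sprung ring at its centre, on the housing's own vertical axis
- cover (a joint): hinge of the reader's cover, rad: 0 shut, 1.8 resting on its open stop (leaning back past upright). It turns about the housing's y axis; the cover weighs 0.25 kg, falls shut when let go below about 1.4 and falls gently to the stop when let go above about 1.6
- cover_hinge (a point): mid point of the cover's hinge line (88 mm behind the housing's centre, 72 mm above the bench); the line runs along the housing's y
- cover_handle (a point): middle of the cover's handle: a round steel bar 10 mm thick and 96 mm long, parallel to the hinge, on two end posts; it moves with the cover. Shut, it is 166 mm in front of and 40 mm above the hinge line, its axis 36 mm above the cover's upper face and 14 mm behind the cover's free front edge; the space under the bar is open
- ring (a joint): travel of the sprung ring, m: 0 up (unloaded), 0.018 fully down on its stop, where its rim is flush with the deck. The spring takes about 3.5 N to start and about 10 N when fully down, and pushes it back up when released
- ring_seat (a point): centre of the ring's seat: the ledge on which the flask's base stands, 46 mm above the bench when the ring is up; it sinks with the ring. The steel ring is open upward, inner diameter 70 mm at the seat, flaring to 76 mm at its rim 16 mm above the seat
- flask: conical glass flask, 97 mm high, about 0.06 kg, base 64 mm in diameter, narrowing to a straight neck 28 mm in diameter from 67 to 90 mm above the base, with a 32 mm lip on top. Standing upright. Origin: centre of its underside; z up along its axis
- beaker: small glass beaker, 58 mm in diameter, 69 mm high, straight-sided and open; not to be moved. Origin: centre of its underside
- brown_bottle: brown glass bottle with cap, 62 mm in diameter, 145 mm high; not to be moved. Origin: centre of its underside
- dish: flat round lidded dish, 58 mm in diameter, 15 mm high; not to be moved. Origin: centre of its underside
There are look-alikes about, which are no part of the job. Leave any red or yellow look-alike of the flask alone.

How it is judged:
On the way:
1. the cover is lifted open and rests on its stop (value of joint cover above 1.74 rad), for 0.2 s.
At the end, for the whole second after the job is handed in: Cover open (above 1.7 rad). Flask upright (0.12 rad) on the ring's seat (base within 5 mm, centre within 7 mm), at rest, in the robot's hold and pressed so that the ring is at least 15 of its 18 mm down, the flask bearing on it with over 4 N (value of joint cover above 1.7 rad and value of joint ring above 0.015 m and horizontal distance between flask and ring_seat below 0.007 m and z of flask in the frame of ring_seat below 0.005 m and angle between flask's own z axis and vertical below 0.12 rad and contact force between flask and ring above 4 N and contact force between any of the fingers, the arm and flask above 2 N and linear speed of flask below 0.02 m/s); the arm keeps its last pose, push and grip.
It fails at once if the beaker is moved more than 25 mm or tipped (distance of beaker from where it was at the start of the episode above 0.025 m or angle between beaker's own z axis and vertical above 0.4 rad).
It fails at once if the brown bottle is moved more than 25 mm or tipped (distance of brown_bottle from where it was at the start of the episode above 0.025 m or angle between brown_bottle's own z axis and vertical above 0.4 rad).
It fails at once if the small dish is moved more than 25 mm (distance of dish from where it was at the start of the episode above 0.025 m).
It fails at once if the flask is tipped over (angle between flask's own z axis and vertical above 0.9 rad).
It also fails if it takes over 58 s, if anything falls off the work surface, if the arm or the gripper's body presses on something with over 40 N, if the wrist force passes 120 N, or if a joint passes its speed limit or range.

## Robot

A 6-joint arm with a two-finger parallel gripper is mounted at the origin on a cart in front of the work surface, level with it; the furniture and walls round the work are solid. World frame = base frame: x ahead of the robot, y to its left, z up, the work surface at z = 0. Lengths are in m, angles in rad, forces in N, time in s.
With the tool pointing down it reaches from about 0.35 to 0.85 m from the base axis. Payload 8.1 kg.
Tool frame: the origin (TCP) lies on the mounting face of the last link; the fingertips stand 186 mm ahead of it and the grasp point (between the pads) lies 167 mm ahead of it (robot.finger_overhang is the distance from the TCP to the fingertips, in m); z points along the fingers, y is the line along which they close (so a half turn about z gives the same grasp; the last joint's range is limited). The gripper opens to 93 mm and grips with 3 to 60 N. Pads are 15 mm wide; open, the fingers measure 128 mm over their backs; the gripper's body (75 mm by 188 mm) begins 65 mm behind the grasp point.
Start: joints at [1.154, 0.13, 1.488, -0, 1.523, -0.085], TCP at [0.195, 0.567, 0.405] pointing down, gripper open.
Joint ranges: [-2.96, 2.96], [-0.89, 2.26], [0.02, 2.5], [-1.34, 4.48], [0, 2.73], [-2.66, 2.66]. Speed limits (rad/s): [2.39, 2.39, 2.79, 3.14, 3.14, 3.14].

## Interface

Orientations are given as a rotation vector (axis times angle).
In Python, from plant import readout, read_camera, get_calibration, job, robot gives the robot as it stands.
- The arm moves only by the shell command python3 -m handwheel 'ROWS' [FORCE]. ROWS is JSON, a list of rows, each a list of 5 numbers: the shift along the world's x, y, z in cm, then the turn about the world's z in rad, then the closure, from 0 (fully open) to 1 (shut). In form: [[tx, ty, tz, spin, gripper], ...]. A call has 1 to 10 rows; each row shifts and turns the commanded pose from where the row before left it; what a row does not reach is not made up. A row lasts 1/8 s, in which the tool goes at most 62.5 mm and 10.7 degrees, less where a joint would pass 70% of its speed; a pose out of reach is approached as far as the arm can. A call is refused whole if a number of a shift passes 6.25 or a number of a turn 0.188, either way. A call with a gripper value outside its range is refused whole. The fingers move at their own pace and stop on an object; FORCE is the grip in N (left out, the last holds). Time passes only in rows, so rows that do not move let the fingers close. It gives the time, the measured TCP pose, the force, the opening and the grip force at its end, in the units of the state.
- readout.read_state(): the state, without advancing time (a new reading comes with each control period).
- read_camera(name): name is "scene" or "top" or "wrist"; returns the picture (400x640x3 uint8, red, green, blue); there is no depth.
- get_calibration(name): a dict with "fovy" (degrees; the focal length in pixels is half the picture's height over the tangent of half this angle, whatever the lens; pixels are square), "cx", "cy" (the principal point, pixels), "pose" (4x4, takes a point from camera to world coordinates). Camera axes: x right, y down, z forward; pixel columns grow to the right and rows downward; lengths in m; the calibration is good to about 2 mm. A picture is of the moment at which its call begins: read the wrist's pose just before it. get_calibration takes no time and is no camera call; for the wrist camera it gives the pose at the moment of the call.
- job.close_job(): hands the job in; it is judged then, once.
The state is a dict: "t": time; "q": joint angles; "dq": joint speeds; "joint_torque": joint torques, N m; "tool_pos": TCP position; "orientation": TCP orientation; "force": force on the tool from outside, world axes, zero at the start; "wrist_torque": the same for the moment, N m; "opening": finger opening in m; "gripper_force": force on a finger pad.
Only numpy, scipy, OpenCV 4.12 (cv2) and the standard library are available. Lean on these libraries where they do the work, as an engineer would, in place of code of your own. Each camera call takes 0.05 s, during which the arm holds its last target. There are 200 camera calls.

## Working session

There is one attempt and no reset: what is moved stays moved. The work goes in short steps, Python scripts to look and compute and a shell command to move; the robot and the scene stay as the last step left them, time stands still between calls to the robot, and variables do not carry over. Pictures are saved under pics/ and viewed, at most 10 in all, crops included, and the job is handed in when it is done.

```bash
mkdir -p pics; ls; cat > h.py <<'E'
import cv2,numpy as np
from plant import readout,read_camera,get_calibration,job,robot
def shot(n,f):
    c=get_calibration(n); im=read_camera(n); cv2.imwrite(f'pics/{f}.png',im[:,:,::-1]); np.savez(f'pics/{f}.npz',im=im,pose=c['pose'],k=[c['fovy'],c['cx'],c['cy']])
    return im,c
def load(f):
    d=np.load(f'pics/{f}.npz'); return d['im'],dict(pose=d['pose'],fovy=d['k'][0],cx=d['k'][1],cy=d['k'][2])
def ray(c,u,v):
    f=200/np.tan(np.radians(c['fovy'])/2); P=np.array(c['pose'])
    d=P[:3,:3]@np.array([(u-c['cx'])/f,(v-c['cy'])/f,1]); return P[:3,3],d
def onz(c,u,v,z):
    o,d=ray(c,u,v); return o+d*(z-o[2])/d[2]
def proj(c,p):
    f=200/np.tan(np.radians(c['fovy'])/2); P=np.array(c['pose']); q=P[:3,:3].T@(np.array(p)-P[:3,3]); return np.array([c['cx']+f*q[0]/q[2],c['cy']+f*q[1]/q[2]])
E
python3 - <<'E'
from h import *
np.set_printoptions(precision=3,suppress=True)
print(readout.read_state())
a=[]
for n in('scene','top'):
    im,c=shot(n,n+'0'); print(n,c); a.append(im)
cv2.imwrite('pics/st.png',cv2.resize(np.vstack(a),(480*1,600))[:,:,::-1])
E
```

```text
pics
{'t': 0.0, 'q': array([ 1.154,  0.131,  1.489, -0.   ,  1.523, -0.085]), 'dq': array([ 0.001,  0.001, -0.001,  0.001,  0.001, -0.001]), 'joint_torque': array([ -0.   , -55.986, -49.174,   0.077,   0.036,  -0.   ]), 'tool_pos': array([0.195, 0.567, 0.404]), 'orientation': array([-0.519, -3.098,  0.003]), 'force': array([0.619, 0.993, 0.138]), 'wrist_torque': array([-0.096,  0.029,  0.024]), 'gripper_force': 0.0, 'opening': 0.09310655860683835}
scene {'fovy': 48.63604268064853, 'cx': 317.65044628488306, 'cy': 192.11902834658937, 'pose': array([[ 0.851, -0.383,  0.359,  0.064],
       [-0.525, -0.615,  0.588, -0.715],
       [-0.005, -0.689, -0.724,  1.056],
       [ 0.   ,  0.   ,  0.   ,  1.   ]])}
top {'fovy': 54.4594545595367, 'cx': 321.881131468037, 'cy': 198.1999109613882, 'pose': array([[ 0.017, -0.997,  0.075,  0.443],
       [-1.   , -0.017,  0.005,  0.054],
       [-0.004, -0.075, -0.997,  1.265],
       [ 0.   ,  0.   ,  0.   ,  1.   ]])}
```

View pics/top0.png

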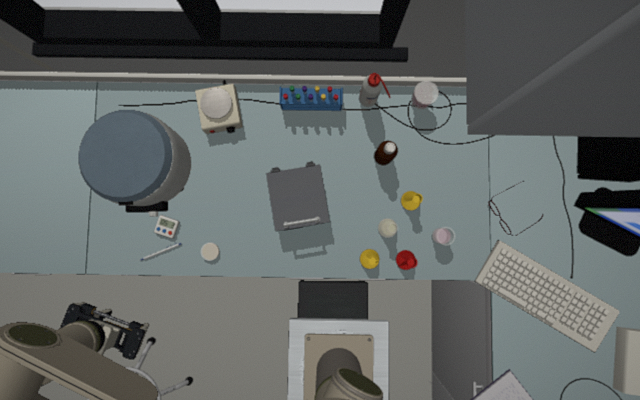

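View pics/scene0.png

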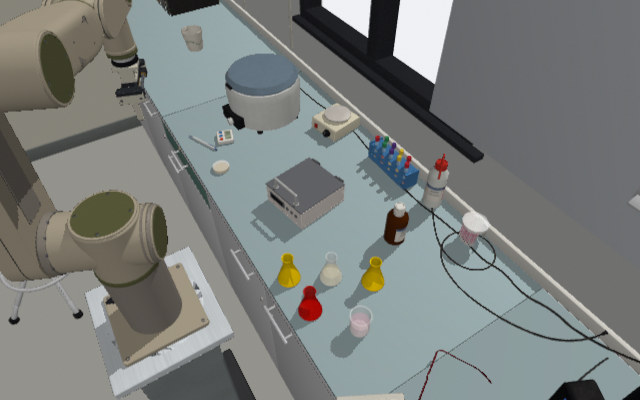

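In the top view, the candidates for the flask are:
- clear/cream flask at (388,228), scene (331,270)
- yellow at (411,201) and (370,259)
- red at (406,260)
- pink beaker at (444,236)

The clear conical flask fits the description. I'll check it in a close crop.

```bash
python3 - <<'E'
from h import *
a,_=load('top0');b,_=load('scene0')
A=cv2.resize(a[150:275,255:455],(800,500)[:2],interpolation=cv2.INTER_CUBIC)
cv2.imwrite('pics/c1.png',A[:,:,::-1])
B=cv2.resize(b[140:300,250:410],(600,600),interpolation=cv2.INTER_CUBIC)
cv2.imwrite('pics/c2.png',B[:,:,::-1])
E
```

```text
(no output)
```

View pics/c1.png

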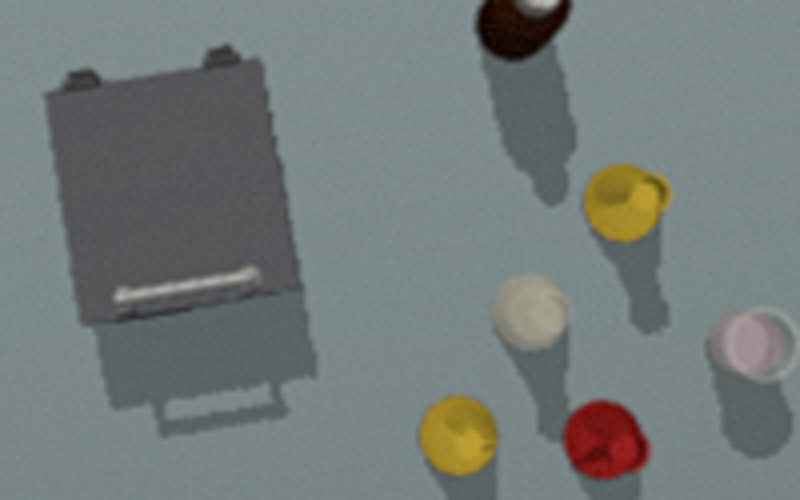

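View pics/c2.png

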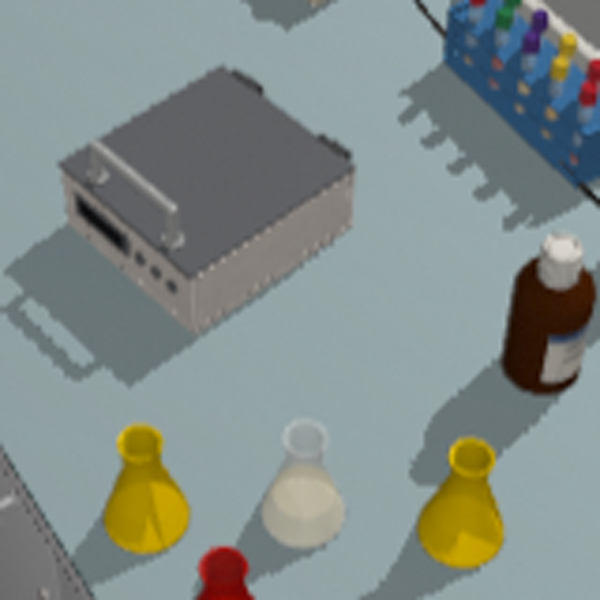

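The crops show the clear flask standing alone among the two yellow ones and the red one: top crop (531,312), and rim in the scene crop at (306,436). The reader is shut, with its handle facing the robot. Next I'll compute the positions.

```bash
python3 - <<'E'
from h import *
np.set_printoptions(precision=4,suppress=True)
_,T=load('top0');_,S=load('scene0')
tp=lambda U,V:((U+.5)/4-.5+255,(V+.5)/4-.5+150)
sp=lambda U,V:((U+.5)/3.75-.5+250,(V+.5)/3.75-.5+140)
# free corners order: hinge L, hinge R, front R, front L
ct=np.array([onz(T,*tp(*p),.076) for p in[(45,93),(262,58),(301,290),(80,325)]])
cs=np.array([onz(S,*sp(*p),.076) for p in[(225,66),(354,168),(192,278),(58,163)]])
for c in(ct,cs):
    print(c[:,:2].tolist(),'sides',[np.linalg.norm(c[i]-c[i-1]).round(3) for i in range(4)])
    f=(c[2]+c[3])/2;b=(c[0]+c[1])/2;print('mid',(f+b)[:2]/2,'front mid',f[:2],'yaw',np.arctan2(*(b-f)[[1,0]]), 'yaw2',np.arctan2(*(c[0]-c[1])[[1,0]])-np.pi/2,np.arctan2(*(c[3]-c[2])[[1,0]])-np.pi/2)
for n,c,P in(('T',T,[tp(120,295),tp(256,273)]),('S',S,[sp(95,148),sp(178,209)])):
    h=[onz(c,*p,.112) for p in P];print('handle',n,h,np.linalg.norm(h[0]-h[1]),(h[0]+h[1])/2)
print('flask base T z0..0.03',onz(T,*tp(531,312),0.015),'rim S',onz(S,*sp(306,436),.097), 'rimT?',onz(T,*tp(550,305),.097))
# base from scene: liquid cone widest at left 263 right 345 around V 512
print('base S',onz(S,*sp(304,512),.008))
for n,p,z in(('bottle base-ish',(515,30),.03),('bottle cap',(540,0),.145),('beaker',(755,344),.03),('yelA',(458,437),.015),('yelB',(622,203),.015),('red',(602,440),.015)):print(n,onz(T,*tp(*p),z))
E
```

```text
[[0.6081798412235466, 0.2343998499341913], [0.6381955414675722, 0.06760737396995915], [0.4599889065446885, 0.03470923250006466], [0.4304687935469408, 0.20270528989088565]] sides [np.float64(0.181), np.float64(0.169), np.float64(0.181), np.float64(0.171)]
mid [0.5342 0.1349] front mid [0.4452 0.1187] yaw 0.17952818885057573 yaw2 0.17805260362594733 0.17394329572970912
[[0.6109079044666638, 0.230456886664978], [0.6366717394733323, 0.06567672801747837], [0.4622152931484219, 0.03269319199349918], [0.43104314527167853, 0.2007791884306509]] sides [np.float64(0.182), np.float64(0.167), np.float64(0.178), np.float64(0.171)]
mid [0.5352 0.1324] front mid [0.4466 0.1167] yaw 0.175038839302733 yaw2 0.15509706562233783 0.18337028958206814
handle T [array([0.4535, 0.1692, 0.112 ]), array([0.4715, 0.0688, 0.112 ])] 0.10195632656582017 [0.4625 0.119  0.112 ]
handle S [array([0.4507, 0.1666, 0.112 ]), array([0.474 , 0.0724, 0.112 ])] 0.09700532457477193 [0.4624 0.1195 0.112 ]
flask base T z0..0.03 [ 0.4464 -0.1508  0.015 ] rim S [ 0.448 -0.152  0.097] rimT? [ 0.4517 -0.1515  0.097 ]
base S [ 0.4454 -0.1562  0.008 ]
bottle base-ish [ 0.6718 -0.1344  0.03  ]
bottle cap [ 0.6729 -0.1349  0.145 ]
beaker [ 0.4242 -0.3252  0.03  ]
yelA [ 0.3462 -0.0931  0.015 ]
yelB [ 0.5352 -0.2236  0.015 ]
red [ 0.3458 -0.2077  0.015 ]
```

The two views agree. The reader is at about (0.537, 0.133) with yaw 0.177, the handle at (0.4625, 0.119, 0.112), and the flask at (0.447, -0.152). The handle and cover sizes match the description. I'll move above the handle.

```bash
python3 -m handwheel '[[2.7,-4.5,-0.4,-0.106,0],[2.7,-4.5,-0.4,-0.106,0],[2.7,-4.5,-0.4,-0.106,0],[2.7,-4.5,-0.4,-0.106,0],[2.7,-4.5,-0.4,-0.106,0],[2.7,-4.5,-0.4,-0.106,0],[2.7,-4.5,-0.4,-0.106,0],[2.7,-4.5,-0.4,-0.106,0],[2.7,-4.5,-0.4,-0.106,0],[2.4,-4.3,-0.4,-0.109,0]]' 12; python3 -m handwheel '[[0,0,0,0,0.2],[0,0,0,0,0.2],[0,0,0,0,0.2]]'
python3 - <<'E'
from h import *
im,c=shot('wrist','w1'); np.set_printoptions(precision=4,suppress=True)
s=readout.read_state();print(s['tool_pos'],s['orientation'],s['q'],s['opening']);print(c)
for y in(-.048,.048):
    print(proj(c,[.4625-y*.176,.119+y*.984,.112]))
E
```

```text
t: 1.35
tool_pos: [0.4629, 0.1175, 0.3644]
orientation: [-2.022, -2.404, 0.0]
force: [0.8, 0.1, -0.2]
opening: 0.0928
gripper_force: 0.0
t: 1.72
tool_pos: [0.4619, 0.1203, 0.3647]
orientation: [-2.015, -2.41, -0.0]
force: [0.1, 0.8, 0.4]
opening: 0.0747
gripper_force: 0.0
[0.462  0.1204 0.3648] [-2.0147 -2.4103 -0.0003] [ 0.1474 -0.1854  1.8712  0.0003  1.4557 -0.031 ] 0.07492696472238151
{'fovy': 58.66357498050152, 'cx': 322.2016585744294, 'cy': 199.18276540001878, 'pose': array([[ 0.9841,  0.1694,  0.0533,  0.4472],
       [ 0.1776, -0.9398, -0.2919,  0.2035],
       [ 0.0007,  0.2968, -0.9549,  0.3448],
       [ 0.    ,  0.    ,  0.    ,  1.    ]])}
[322.0171 278.9903]
[322.2157 149.0478]
```

View pics/w1.png

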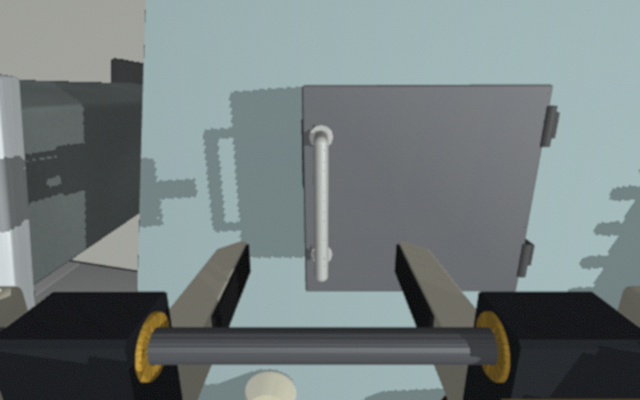

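The wrist view shows the bar upright in the picture at column ≈321, from row ≈145 to 281. I predicted column 322 and rows 149 to 279, so the position and yaw are confirmed. I'll go down and grip.

```bash
python3 -m handwheel '[[0,0,-3,0,0.2],[0,0,-3,0,0.3],[0,0,-3,0,0.4],[0,0,0,0,1],[0,0,0,0,1],[0,0,0,0,1],[0,0,0,0,1],[0,0,0,0,1]]' 12
python3 - <<'E'
# cm shifts along the arc, steps in cover angle
import numpy as np
a=.236+np.linspace(0,1.8,19);r=17.08
x=-r*np.cos(a);z=r*np.sin(a)
for i in range(18):print(i,(np.array([.984,.177,0])*(x[i+1]-x[i])+[0,0,z[i+1]-z[i]]).round(2).tolist())
E
```

```text
t: 2.78
tool_pos: [0.462, 0.1192, 0.2752]
orientation: [-2.017, -2.407, 0.002]
force: [-18.6, -3.4, 13.3]
opening: 0.0109
gripper_force: 9.2
0 [0.47, 0.09, 1.64]
1 [0.63, 0.11, 1.58]
2 [0.78, 0.14, 1.51]
3 [0.93, 0.17, 1.42]
4 [1.06, 0.19, 1.32]
5 [1.19, 0.21, 1.21]
6 [1.3, 0.23, 1.08]
7 [1.4, 0.25, 0.94]
8 [1.49, 0.27, 0.8]
9 [1.56, 0.28, 0.64]
10 [1.61, 0.29, 0.48]
11 [1.65, 0.3, 0.31]
12 [1.67, 0.3, 0.14]
13 [1.68, 0.3, -0.03]
14 [1.67, 0.3, -0.2]
15 [1.64, 0.3, -0.36]
16 [1.6, 0.29, -0.53]
17 [1.54, 0.28, -0.69]
```

```bash
python3 -m handwheel '[[-0.1,0,0.1,0,1],[0.2,0,0.8,0,1],[0.3,0.1,0.8,0,1],[0.6,0.1,1.6,0,1]]' ; python3 -m handwheel '[[0.8,0.1,1.5,0,1],[0.9,0.2,1.4,0,1],[1.1,0.2,1.3,0,1]]'
```

```text
t: 3.28
tool_pos: [0.4723, 0.1211, 0.3079]
orientation: [-2.017, -2.407, 0.003]
force: [-0.2, -0.9, -2.4]
opening: 0.0094
gripper_force: 12.0
t: 3.65
tool_pos: [0.5002, 0.1262, 0.3518]
orientation: [-2.016, -2.407, 0.004]
force: [-13.0, -4.7, 9.4]
opening: 0.0098
gripper_force: 12.0
```

```bash
python3 -m handwheel '[[0,0,0,0,1]]'; python3 -m handwheel '[[-0.1,0,0.1,0,1],[0,0,0,0,1]]'
```

```text
t: 3.78
tool_pos: [0.501, 0.1264, 0.3533]
orientation: [2.017, 2.408, 0.0]
force: [-15.0, -4.4, 11.7]
opening: 0.0093
gripper_force: 12.0
t: 4.03
tool_pos: [0.4998, 0.1262, 0.3522]
orientation: [2.017, 2.407, 0.001]
force: [-5.2, -3.6, 3.5]
opening: 0.0096
gripper_force: 12.0
```

```bash
python3 -m handwheel '[[1.1,0.2,1.3,0,1],[1.3,0.2,1.1,0,1],[1.4,0.3,1.0,0,1],[0,0,0,0,1]]'
```

```text
t: 4.53
tool_pos: [0.5386, 0.1333, 0.3863]
orientation: [2.017, 2.406, 0.003]
force: [-1.6, -2.7, 1.3]
opening: 0.0096
gripper_force: 12.0
```

```bash
python3 -m handwheel '[[1.4,0.3,0.9,0,1],[1.6,0.3,0.7,0,1],[1.6,0.3,0.5,0,1],[0,0,0,0,1]]'
```

```text
t: 5.03
tool_pos: [0.5841, 0.1418, 0.4063]
orientation: [2.017, 2.406, 0.0]
force: [-0.4, -5.2, 2.1]
opening: 0.0094
gripper_force: 12.0
```

```bash
python3 -m handwheel '[[1.6,0.3,0.3,0,1],[1.7,0.3,0.2,0,1],[1.7,0.3,0,0,1],[0,0,0,0,1]]'
```

```text
t: 5.52
tool_pos: [0.6336, 0.1513, 0.4112]
orientation: [2.017, 2.408, 0.001]
force: [0.2, -2.5, 4.0]
opening: 0.0096
gripper_force: 12.0
```

```bash
python3 -m handwheel '[[1.7,0.3,-0.2,0,1],[1.6,0.3,-0.4,0,1],[1.4,0.3,-0.4,0,1],[0,0,0,0,1]]'
```

```text
t: 6.02
tool_pos: [0.6803, 0.1602, 0.4006]
orientation: [2.018, 2.408, 0.0]
force: [0.5, -2.6, 0.4]
opening: 0.0093
gripper_force: 12.0
```

```bash
python3 -m handwheel '[[1.2,0.2,-0.4,0,1],[0.6,0.1,-0.2,0,1],[0,0,0,0,0.78],[0,0,0,0,0.78],[0,0,0,0,0.78]]'
```

```text
t: 6.65
tool_pos: [0.6982, 0.1635, 0.3954]
orientation: [2.017, 2.408, 0.001]
force: [-0.1, -0.3, -0.4]
opening: 0.0208
gripper_force: 0.0
```

```bash
python3 -m handwheel '[[0,0,2,0,0.78],[0,0,3,0,0.78],[0,0,4,0,0.78]]'; python3 - <<'E'
from h import *
a,_=shot('top','t2');b,_=shot('scene','s2')
A=cv2.resize(a[100:290,240:480],(600,475),interpolation=cv2.INTER_CUBIC);B=cv2.resize(b[120:320,240:400],(380,475),interpolation=cv2.INTER_CUBIC)
cv2.imwrite('pics/c3.png',cv2.resize(np.hstack([A,B]),(800,388))[:,:,::-1])
E
```

```text
t: 7.02
tool_pos: [0.6981, 0.1632, 0.4864]
orientation: [-2.017, -2.408, 0.001]
force: [0.0, 0.3, 0.2]
opening: 0.0203
gripper_force: 0.0
```

View pics/c3.png

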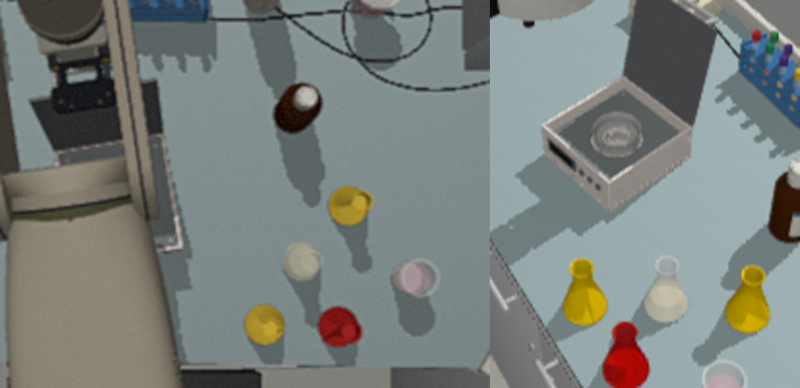

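The cover stands open. The scene view shows the ring at crop (617,133), and the flask and its neighbours haven't moved. I'll go over the flask and measure the ring from the cameras now that the arm is out of the way.

```bash
python3 -m handwheel '[[-2.5,-3.15,0,-0.157,0.4],[-2.5,-3.15,0,-0.157,0.35],[-2.5,-3.15,0,-0.157,0.35],[-2.5,-3.15,0,-0.157,0.35],[-2.5,-3.15,0,-0.157,0.35],[-2.5,-3.15,-2,-0.157,0.35],[-2.5,-3.15,-2,-0.157,0.35],[-2.5,-3.15,-3,-0.157,0.35],[-2.5,-3.15,-3,-0.157,0.35],[-2.5,-3.15,-3,-0.157,0.35]]' 30;  python3 -m handwheel '[[0,0,0,0,0.35],[0,0,0,0,0.35]]'
python3 - <<'E'
from h import *
a,_=shot('top','t3');b,_=shot('scene','s3');w,c=shot('wrist','w3')
s=readout.read_state();print(s['tool_pos'],s['orientation'],proj(c,[.447,-.152,.097]),proj(c,[.447,-.152,0]))
A=cv2.resize(a[155:245,255:345],(400,400),interpolation=cv2.INTER_CUBIC);B=cv2.resize(b[150:230,265:345],(400,400),interpolation=cv2.INTER_CUBIC)
W=cv2.resize(w,(320,200))
C=np.hstack([A,B]);D=np.zeros((200,800,3),np.uint8);D[:,:320]=W;D[:,320:640]=cv2.resize(w[150:350,160:480],(320,200))
cv2.imwrite('pics/c4.png',np.vstack([C,D])[:,:,::-1])
E
```

```text
t: 8.38
tool_pos: [0.4475, -0.1526, 0.3548]
orientation: [3.129, 0.269, 0.002]
force: [-0.2, -0.5, 0.4]
opening: 0.0605
gripper_force: 0.0
t: 8.62
tool_pos: [0.4489, -0.1516, 0.3561]
orientation: [3.129, 0.279, 0.003]
force: [0.3, -0.8, -0.4]
opening: 0.0604
gripper_force: 0.0
[ 0.44941776 -0.15117247  0.35629645] [3.12799202 0.2808553  0.00366344] [323.87864283 215.53636929] [323.35082817 181.88866889]
```

View pics/c4.png

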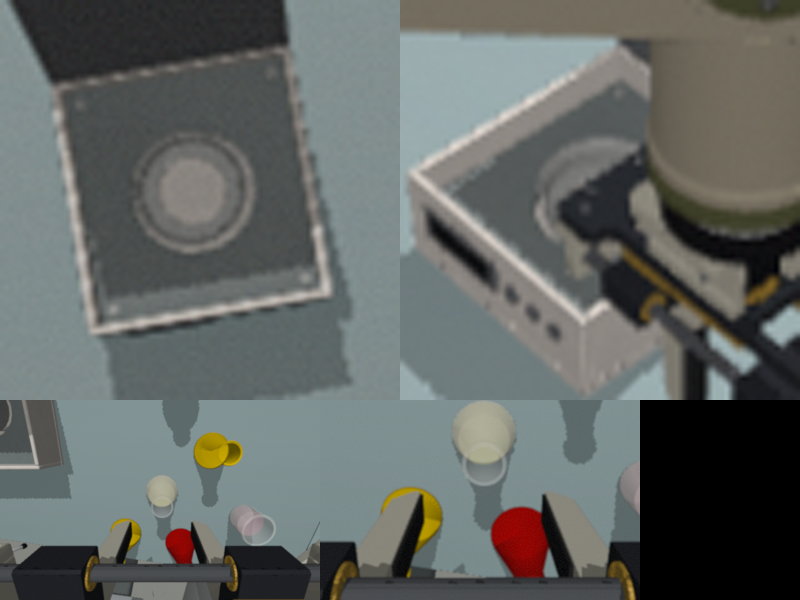

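The flask rim is at wrist (324,215) and its base at (324,181), within 1 px of my prediction, so the flask is at (0.447, -0.152). The top view shows the well's outer circle at crop (194,192), radius ≈60, plus the housing corners.

```bash
python3 - <<'E'
from h import *
np.set_printoptions(precision=4,suppress=True)
_,T=load('top0');S=load('scene0')[1];k=400/90
f=lambda U,V:((U+.5)/k-.5+255,(V+.5)/k-.5+155)
print('well',onz(T,*f(194,192),.044),onz(T,*f(134,192),.044)-onz(T,*f(254,192),.044),'seat floor',onz(T,*f(190,191),.046), onz(T,*f(190,191),.02))
c=np.array([onz(T,*f(*p),.07) for p in[(55,85),(288,47),(328,293),(94,331)]]);print(c.mean(0),[np.linalg.norm(c[i]-c[i-1]) for i in range(4)])
print('scene rim',onz(S,305.5,188.6,.062))
# ellipse fits of ring in s2
im=load('s2')[0];cr=cv2.resize(im[165:215,275:340],None,fx=8,fy=8,interpolation=cv2.INTER_CUBIC);cv2.imwrite('pics/c5.png',cr[:,:,::-1])
E
```

```text
well [0.5352 0.1349 0.044 ] [-0.0014  0.0851  0.    ] seat floor [0.5357 0.1377 0.046 ] [0.5377 0.1394 0.02  ]
[0.5357 0.1352 0.07  ] [np.float64(0.17337232393578392), np.float64(0.16461209628812878), np.float64(0.17368328418768425), np.float64(0.1635175199127913)]
scene rim [0.5325 0.1254 0.062 ]
```

View pics/c5.png

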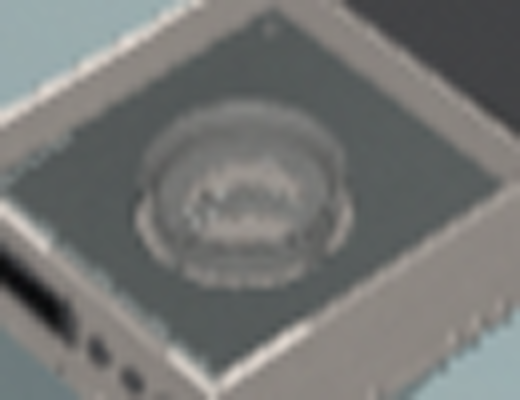

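```bash
python3 -m handwheel '[[-0.1,0,-3,0,0.35],[-0.1,-0.1,-3,0,0.35],[0,0,-3,0,0.35],[0,0,-2,0,0.35],[0,0,0,0,0.35],[0,0,0,0,0.35]]'
```

```text
t: 9.52
tool_pos: [0.4473, -0.1526, 0.2461]
orientation: [3.128, 0.279, 0.002]
force: [-1.0, 0.8, -0.1]
opening: 0.0603
gripper_force: 0.0
```

```bash
python3 - <<'E'
from h import *
S=load('s2')[1]
print(onz(S,305.1,186.1,.062),onz(S,304.9,190.9,.044))
E
python3 -m handwheel '[[0,0,0,0,1],[0,0,0,0,1],[0,0,0,0,1],[0,0,0,0,1],[0,0,0,0,1]]' 30
```

```text
[0.53697253 0.13543698 0.062     ] [0.53419422 0.13286637 0.044     ]
t: 10.15
tool_pos: [0.4465, -0.1528, 0.2449]
orientation: [3.129, 0.277, 0.0]
force: [0.4, -0.1, 2.4]
opening: 0.0298
gripper_force: 29.4
```

Closed on the neck. I'll lift and carry it above the ring. The ring centre averages (0.5355, 0.135) over five estimates.

```bash
python3 -m handwheel '[[0,0,0.5,0,1],[0,0,1.5,0,1],[0,0,3,0,1],[0,0,3.5,0,1],[0,0,3.5,0,1],[0,0,1,0,1]]'; python3 -m handwheel '[[0.5,1.5,0,0,1],[1,3.3,0,0,1],[1,3.3,0,0,1],[1,3.3,0,0,1],[1,3.3,0,0,1],[1,3.3,0,0,1],[1,3.3,0,0,1],[1,3.3,0,0,1],[0.9,2.7,0,0,1],[0.5,1.5,0,0,1]]'; python3 -m handwheel '[[0,0,0,0,1],[0,0,0,0,1]]'
python3 - <<'E'
from h import *
np.set_printoptions(precision=4,suppress=True)
w,c=shot('wrist','w4');b,S=shot('scene','s4')
s=readout.read_state();p=s['tool_pos'];print(p,s['orientation'],s['opening'])
z=p[2]-.167-.078
for q in([p[0],p[1],z],[p[0],p[1],z+.097],[.5355,.135,.062]):print(proj(c,q),proj(S,q))
A=cv2.resize(w[100:350,120:520],(800,500))
cv2.imwrite('pics/c6.png',A[:,:,::-1])
B=cv2.resize(b[100:250,230:390],(640,600),interpolation=cv2.INTER_CUBIC);cv2.imwrite('pics/c7.png',B[:,:,::-1])
E
```

```text
t: 10.9
tool_pos: [0.4471, -0.153, 0.3782]
orientation: [3.127, 0.277, 0.007]
force: [-0.7, -0.8, -0.8]
opening: 0.03
gripper_force: 29.3
t: 12.15
tool_pos: [0.5349, 0.1373, 0.3725]
orientation: [-3.129, -0.28, 0.005]
force: [0.9, 0.2, -0.7]
opening: 0.0298
gripper_force: 29.3
t: 12.4
tool_pos: [0.5352, 0.1348, 0.3742]
orientation: [3.129, 0.277, -0.002]
force: [0.7, -0.9, -0.4]
opening: 0.0301
gripper_force: 29.3
[0.5353 0.1344 0.3746] [ 3.1292  0.2756 -0.0004] 0.03020802555554185
[324.4408 218.1742] [304.2304 170.9023]
[325.8109 300.3531] [303.334  146.4302]
[323.3689 190.1894] [304.767  186.3618]
```

View pics/c6.png

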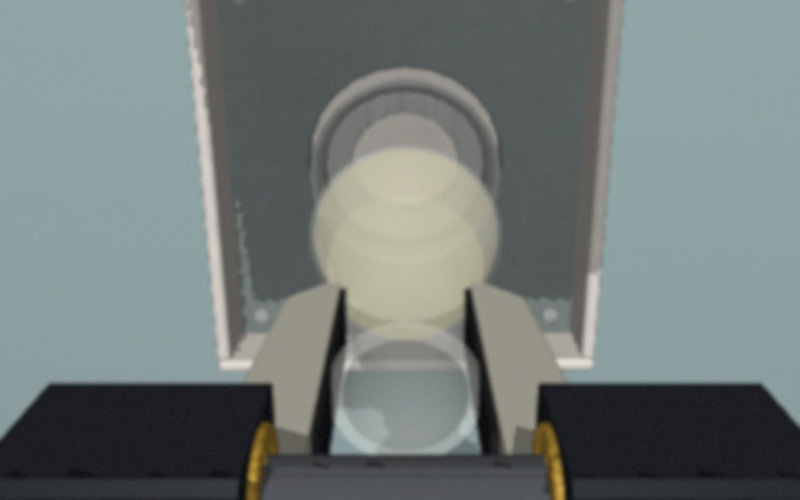

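View pics/c7.png

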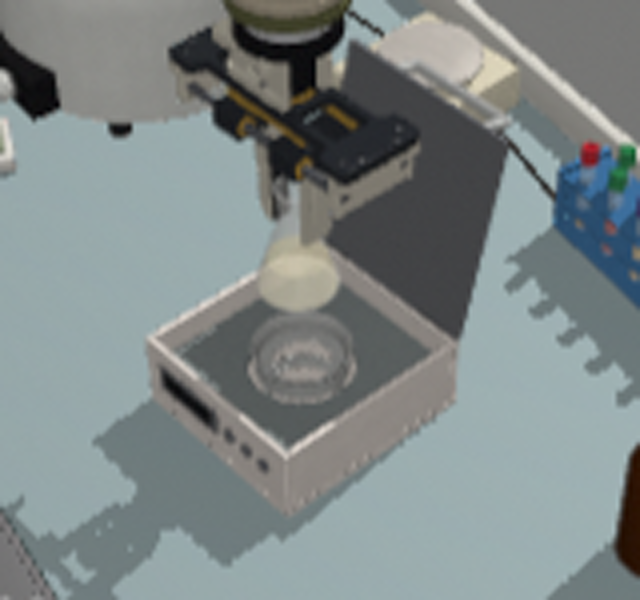

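The flask hangs upright, centred left to right over the ring (base columns 313–499, ring 312–498). I'll check the fore-aft direction numerically against projected circles.

```bash
python3 - <<'E'
from h import *
np.set_printoptions(precision=1,suppress=True)
_,c=load('w4');_,S=load('s4')
t=np.linspace(0,6.283,200)
def ext(n,x,y,z,r):
    P=np.array([proj(c,[x+r*np.cos(a),y+r*np.sin(a),z]) for a in t]);P=(P-[120,100]+.5)*2
    Q=np.array([proj(S,[x+r*np.cos(a),y+r*np.sin(a),z]) for a in t]);Q=(Q-[230,100]+.5)*4
    print(n,'W',P.min(0),P.max(0),'S',Q.min(0),Q.max(0))
x,y=.5355,.135
ext('well',x,y,.044,.043);ext('rim38',x,y,.062,.038);ext('rim40',x,y,.062,.040);ext('seat35',x,y,.046,.035)
ext('flask',.5353,.1346,.3744-.245,.032)
rx=np.array([.984,.177]);ry=np.array([-.177,.984]);o=np.array([x,y])
for a,b in((-.09,-.085),(-.09,.085),(.09,.085),(.09,-.085)):
    q=[*(o+a*rx+b*ry),.07];print(a,b,(proj(c,q)-[120,100]+.5)*2,(proj(S,q)-[230,100]+.5)*4)
E
```

```text
well W [312.1  74.4] [503.1 259.2] S [247.4 325. ] [355.9 403.3]
rim38 W [318.6  92.3] [496.9 264. ] S [252.6 313.5] [349.5 382.7]
rim40 W [313.9  87.5] [501.6 268.2] S [250.1 311.7] [352.  384.6]
seat35 W [329.5  93.6] [485.8 244.7] S [257.4 330.2] [345.8 394. ]
flask W [314.1 144. ] [504.7 323. ] S [256.6 256.9] [341.1 315.4]
-0.09 -0.085 [595.3 377. ] [283.4 460.1]
-0.09 0.085 [220.4 377.3] [142.9 337.9]
0.09 0.085 [183.  -41.5] [316.2 234.3]
0.09 -0.085 [632.6 -42.1] [459.3 342.7]
```

The scene and top views agree within ~1 mm, while the wrist view hints at +x by 3–4 mm. The flare tolerates ±6 mm, so I'll shift +1.5 mm and go down while watching the lateral force.

```bash
python3 -m handwheel '[[0.15,0,-2,0,1],[0,0,-2,0,1],[0,0,-1.5,0,1],[0,0,-0.7,0,1],[0,0,0,0,1]]'; python3 -m handwheel '[[0,0,-0.5,0,1],[0,0,-0.5,0,1],[0,0,0,0,1]]';python3 -m handwheel '[[0,0,-0.4,0,1],[0,0,-0.3,0,1],[0,0,0,0,1]]'
```

```text
t: 13.12
tool_pos: [0.5367, 0.1353, 0.3119]
orientation: [3.129, 0.277, -0.002]
force: [0.3, -0.0, 0.6]
opening: 0.0304
gripper_force: 29.3
t: 13.5
tool_pos: [0.5368, 0.1353, 0.3024]
orientation: [3.129, 0.277, -0.001]
force: [-0.6, -0.6, -0.1]
opening: 0.0304
gripper_force: 29.3
t: 13.88
tool_pos: [0.5368, 0.1353, 0.2953]
orientation: [3.129, 0.277, -0.001]
force: [0.6, 0.1, -0.5]
opening: 0.0304
gripper_force: 29.3
```

The base is 12 mm inside the rim with no lateral force. I'll press down in steps.

```bash
python3 -m handwheel '[[0,0,-0.3,0,1],[0,0,-0.3,0,1],[0,0,0,0,1]]' 40; python3 -m handwheel '[[0,0,-0.3,0,1],[0,0,-0.3,0,1],[0,0,0,0,1]]';python3 -m handwheel '[[0,0,-0.3,0,1],[0,0,-0.3,0,1],[0,0,0,0,1]]'
```

```text
t: 14.25
tool_pos: [0.5371, 0.1353, 0.2899]
orientation: [-3.129, -0.277, -0.001]
force: [-0.5, -0.5, 4.2]
opening: 0.03
gripper_force: 39.2
t: 14.62
tool_pos: [0.5371, 0.1353, 0.2838]
orientation: [-3.129, -0.277, -0.001]
force: [-1.6, -1.4, 5.7]
opening: 0.0298
gripper_force: 39.3
t: 15.0
tool_pos: [0.5371, 0.1353, 0.2781]
orientation: [-3.129, -0.277, -0.001]
force: [-2.5, -0.4, 7.4]
opening: 0.03
gripper_force: 39.4
```

```bash
python3 -m handwheel '[[0,0,-0.3,0,1],[0,0,-0.2,0,1],[0,0,0,0,1]]'; python3 -m handwheel '[[0,0,-0.2,0,1],[0,0,0,0,1]]';python3 -m handwheel '[[0,0,-0.1,0,1],[0,0,0,0,1]]'
```

```text
t: 15.38
tool_pos: [0.5371, 0.1353, 0.2734]
orientation: [-3.129, -0.277, -0.001]
force: [-3.8, -0.2, 9.8]
opening: 0.0297
gripper_force: 39.5
t: 15.62
tool_pos: [0.5373, 0.1354, 0.2728]
orientation: [-3.129, -0.278, -0.002]
force: [-7.2, -1.4, 18.1]
opening: 0.0299
gripper_force: 40.0
t: 15.88
tool_pos: [0.5374, 0.1354, 0.2727]
orientation: [-3.129, -0.278, -0.003]
force: [-10.5, -2.2, 24.7]
opening: 0.0301
gripper_force: 40.4
```

The ring reached its stop: 18 mm of travel since contact, and a sharp rise in force. I'll back off to about 13–15 N and check that it holds steady.

```bash
python3 -m handwheel '[[-0.05,0,0.1,0,1],[0,0,0.05,0,1],[0,0,0,0,1]]'; python3 -m handwheel '[[0,0,0,0,1],[0,0,0,0,1],[0,0,0,0,1],[0,0,0,0,1]]'
python3 - <<'E'
from h import *
s=readout.read_state();print(s['t'],s['force'],s['tool_pos'])
im,S=shot('scene','s5')
# cover still open: dark cover pixels where it stood (s4)
o=load('s4')[0]; print(np.abs(im[110:170,325:350].astype(int)-o[110:170,325:350]).mean())
E
```

```text
t: 16.25
tool_pos: [0.537, 0.1353, 0.2728]
orientation: [-3.129, -0.277, -0.003]
force: [-4.0, -0.6, 13.1]
opening: 0.03
gripper_force: 39.7
t: 16.75
tool_pos: [0.537, 0.1353, 0.2728]
orientation: [3.129, 0.277, 0.003]
force: [-3.4, -0.3, 13.6]
opening: 0.0296
gripper_force: 39.7
16.75 [-3.43983933 -0.3396785  13.57295568] [0.53696871 0.13531338 0.27284797]
6.560888888888889
```

```bash
python3 -c "
from plant import job; print(job.close_job())"
```

```text
the job is handed in; nothing more can be done
None
```

I opened the reader's cover onto its stop and set the clear flask in the ring. I pressed it to the ring's stop and handed the job in at about 17 s, still holding it down with about 13.5 N; the hand-in returned no verdict.

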